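# Open the overlapping double door of the parts cabinet

## Robot

A 6-joint arm with a two-finger parallel gripper is mounted at the origin on the work surface. World frame = base frame: x ahead of the robot, y to its left, z up, the work surface at z = 0. Lengths are in m, angles in rad, forces in N, time in s.
With the tool pointing down it reaches from about 0.325 to 0.775 m from the base axis. Payload 9.3 kg.
Tool frame: the origin (TCP) lies between the finger pads; the fingertips stand 25 mm ahead of it and the grasp point (between the pads) lies 6 mm ahead of it (manip.tip_extent is the distance from the TCP to the fingertips, in m); z points along the fingers, y is the line along which they close (so a half turn about z gives the same grasp; the last joint's range is limited). The gripper opens to 85 mm and grips with 20 to 120 N. Pads are 22 mm wide; open, the fingers measure 114 mm over their backs; the gripper's body (76 mm by 85 mm) begins 54 mm behind the grasp point. The pads swing forward as they close: fully open they stand 13 mm farther back than shut.
Start: joints at [-1.316, 0.259, 0.021, 1.334, 0, 1.418], TCP at [0.218, -0.505, 0.236] pointing down, gripper open.
Joint ranges: [-3.04, 3.04], [-0.91, 1.82], [-1.04, 1.36], [-1.92, 1.95], [-1.52, 1.45], [-3.14, 3.14]. Speed limits (rad/s): [2.22, 2.22, 2.79, 3.14, 3.14, 3.14].

## Interface

Orientations are given as [roll, pitch, yaw] about the fixed x, y, z axes, in that order (R = Rz(yaw) Ry(pitch) Rx(roll)).
In Python, from bench import manip gives the robot as it stands.
- The arm moves only by the tool step_arm, never from a script. Its argument "steps" is a list that holds one entry, the list of rows, each a list of 6 numbers: the shift along the world's x, y, z in cm, then the turn, a rotation vector about the world's x, y, z in degrees. A call has 1 to 20 rows; each row is the pose to reach, as a shift and turn from the pose commanded when the call began; what a row does not reach only later rows make up. A row lasts 1/12 s, in which the tool goes at most 41.7 mm and 7.16 degrees, less where a joint would pass 70% of its speed; a pose out of reach is approached as far as the arm can. A call with a gripper value outside its range is refused whole. "claw" is the closure, from -1 (fully open) to 1 (shut), set as the call begins (left out, the last holds). The fingers move at their own pace and stop on an object; the grip force is fixed at half the most. Time passes only in rows, so rows that repeat a pose let the fingers close. It gives the time, the measured TCP pose, the force, the opening and the grip force at its end, in the units of the state.
- manip.observe(): the state, without advancing time (a new reading comes with each control period).
- manip.capture(name): name is "scene" or "top" or "wrist"; returns a dict with "color" (400x640x3 uint8, red, green, blue), "depth" (400x640 float32, m along the optical axis (not along the pixel's ray), 0 where there is no reading), "fx", "fy", "cx", "cy" (pixels), "rvec" (rotation vector, rad) and "tvec" (3), from world to camera coordinates, as OpenCV has them. Camera axes: x right, y down, z forward; pixel columns grow to the right and rows downward; lengths in m; the calibration is good to about 2 mm. The wrist camera is an equidistant fisheye: a pixel r from the principal point sees the ray r / f radians off the axis. A picture is of the moment at which its call begins.
- manip.hand_in(): hands the job in; it is judged then, once.
The state is a dict: "clock": time; "joints": joint angles; "qvel": joint speeds; "tau": joint torques, N m; "tool_pos": TCP position; "tcp_rot": TCP orientation; "force": force on the tool from outside, world axes, zero at the start; "moment": the same for the moment, N m; "gripper_width": finger opening in m; "finger_force": force on a finger pad.
Only numpy, scipy, OpenCV 4.12 (cv2) and the standard library are available. Lean on these libraries where they do the work, as an engineer would, in place of code of your own. Each camera call takes 0.05 s, during which the arm holds its last target. There are 200 camera calls.

## Task

Open both doors of the small green parts cabinet wide, about square to its front or further, so that the bins inside can be reached. Start with the latched leaf (red handle), whose steel strip laps over its neighbour: swing it wide open while the other leaf stays shut, and only then open the lapped leaf (black handle). Leave both leaves standing wide open and do not push or knock over the glass jar beside the cabinet.

Things in the scene. Friction and masses are not known exactly. Their poses are not given: they have to be found in the camera images.
- cabinet: Fixed mint-green cabinet, clear top, 280 wide (y), 170 deep (x), 200 high. Origin: at table height, middle of the front opening; x points in through the doorway, y to the left seen from the robot, z up. In front of the opening, two leaves 136 wide, 14 thick, 14 to 198 high; front faces at x=-14. Each has an upright round bar handle, 11 thick, 95 to 195 high, joined by stubs at 102 and 187.
- latched_leaf (a joint): Left leaf (red handle): 0 shut, 1.75 rad open, swinging out to cabinet -x. Upright hinge line at cabinet x=-14, y=+138; bar axis, shut, at x=-49, y=+42 (35 off the face), free to pinch from above. A spring catch lets go at a pull of 5 to 8 N within 0.15 rad, then light friction; stays where left. Its 3 thick steel strip laps 17 over the front of the other leaf.
- lapped_leaf (a joint): Right leaf (black handle): 0 shut, 1.75 rad open, swinging out to cabinet -x. Upright hinge line at cabinet x=-14, y=-138; bar axis, shut, at x=-49, y=-42 (35 off the face), free to pinch from above. No catch of its own, but held behind the other leaf's strip until that leaf is open. Light friction; stays where left.
- jar: Loose amber glass jar with a white lid, 68 in diameter, 115 high, standing on the table beside the cabinet. Origin: centre of its underside, z up. Not to be moved.

How it is judged:
On the way, in this order (a step that is already met when the one before it is completed fails the run):
1. the latched leaf is swung wide open while the lapped leaf is still shut (value of joint latched_leaf above 1.15 rad and value of joint lapped_leaf below 0.12 rad), for 0.2 s.
2. the lapped leaf is swung wide open (value of joint lapped_leaf above 1.15 rad), for 0.2 s.
At the end, for the whole second after the job is handed in: Both leaves stand at rest, each open by more than 1.15 rad (66 degrees), and the jar stands upright within 30 mm of where it was (value of joint each of latched_leaf, lapped_leaf above 1.15 rad and velocity of joint latched_leaf between -0.05 and 0.05 rad/s and velocity of joint lapped_leaf between -0.05 and 0.05 rad/s and distance of jar from where it was at the start of the episode below 0.03 m and angle between jar's own z axis and vertical below 0.35 rad); the robot touches nothing.
It fails at once if the jar is pushed more than 30 mm or tipped over 20 degrees (distance of jar from where it was at the start of the episode above 0.03 m or angle between jar's own z axis and vertical above 0.35 rad).
It also fails if it takes over 53 s, if anything falls off the work surface, if the arm or the gripper's body presses on something with over 40 N, if the wrist force passes 120 N, or if a joint passes its speed limit or range.

## Working session

There is one attempt and no reset: what is moved stays moved. The work goes in short steps, Python scripts to look and compute and a tool call to move; the robot and the scene stay as the last step left them, time stands still between calls to the robot, and variables do not carry over. Pictures are saved under pics/ and viewed, at most 10 in all, crops included, and the job is handed in when it is done.

Besides the shell and the picture viewer there is one more tool, called after "Request:" as name(argument=value, ...), one argument or row to a line, values as JSON. step_arm: Moves the arm, as the interface text tells. Its arguments: {"type":"object","properties":{"steps":{"type":"array"},"claw":{"type":"number"}},"required":["steps"]}

```bash
mkdir -p pics; cat > h.py <<'E'
import numpy as np, cv2
from bench import manip
def cloud(c):
    d=c["depth"]; v,u=np.mgrid[0:400,0:640]
    p=np.stack([(u-c["cx"])/c["fx"]*d,(v-c["cy"])/c["fy"]*d,d],-1)
    R=cv2.Rodrigues(np.array(c["rvec"],float))[0]
    w=(p-np.array(c["tvec"]).ravel())@R
    w[d==0]=np.nan
    return w
E
python3 - <<'E'
from h import *
ims=[]
for n in("scene","top"):
    c=manip.capture(n); np.savez(n+".npz",**c); ims.append(c["color"])
    w=cloud(c); hsv=cv2.cvtColor(c["color"],cv2.COLOR_RGB2HSV); H,S,V=cv2.split(hsv)
    for nm,m in dict(red=((H<6)|(H>174))&(S>150)&(V>80),black=(V<50),green=(H>55)&(H<90)&(S>40),amber=(H>8)&(H<22)&(S>150)).items():
        k,l,st,ce=cv2.connectedComponentsWithStats(m.astype(np.uint8))
        for i in range(1,k):
            if st[i,4]>60: print(n,nm,st[i],np.round(np.nanmedian(w[l==i],0),3),np.round(np.nanpercentile(w[l==i],[2,98],axis=0),3).tolist())
cv2.imwrite("pics/a.png",cv2.cvtColor(np.vstack(ims),cv2.COLOR_RGB2BGR)[:, :][::1])
cv2.imwrite("pics/a.png",cv2.resize(cv2.imread("pics/a.png"),(480,600)))
s=manip.observe(); print(s["tool_pos"],s["tcp_rot"],s["clock"],s["gripper_width"])
E
```

```text
scene black [  5   0  90 152 381] [ 0.23  -0.09   0.411] [[0.219, -0.108, 0.244], [0.235, -0.051, 0.487]]
scene black [ 51   0  38  56 602] [ 0.256 -0.028  0.43 ] [[0.242, -0.066, 0.375], [0.265, 0.022, 0.469]]
scene black [ 69   0  55  18 545] [-0.179  1.373 -0.053] [[-0.627, 1.189, -0.353], [-0.162, 2.169, 0.028]]
scene black [ 101    0  131   35 1858] [ 0.129  1.314 -0.065] [[-0.089, 1.185, -0.08], [0.363, 1.452, 0.014]]
scene black [ 319    0  211  108 8481] [1.167 0.684 0.016] [[0.972, 0.434, -0.571], [1.601, 2.168, 0.225]]
scene black [ 513    0  127  106 7416] [1.382 0.438 0.137] [[1.242, 0.433, -0.057], [1.537, 0.443, 0.241]]
scene black [133  23  36  11 206] [0.134 0.789 0.085] [[0.088, 0.783, 0.069], [0.193, 0.796, 0.096]]
scene black [101  25  23  11 134] [0.01  0.788 0.084] [[0.002, 0.733, 0.066], [0.053, 0.796, 0.096]]
scene black [ 92  41  14  15 121] [0.004 0.662 0.083] [[0.001, 0.619, 0.055], [0.02, 0.682, 0.097]]
scene black [ 0 61  6 21 77] [-0.586  1.111 -0.199] [[-0.596, 1.066, -0.216], [-0.581, 1.148, -0.169]]
scene black [437  82  40  64 796] [ 1.135  0.506 -0.1
[... 2991 characters left out ...]
10] [ 1.173  0.378 -0.216] [[1.137, 0.374, -0.361], [1.297, 0.419, -0.155]]
top amber [467   0  19  15  70] [ 1.143 -0.406 -0.176] [[1.14, -0.432, -0.203], [1.146, -0.386, -0.149]]
top amber [568   0  27  14 109] [ 1.12  -0.672 -0.146] [[1.116, -0.698, -0.169], [1.123, -0.641, -0.123]]
top amber [220   3  27  14 100] [ 1.422  0.337 -0.586] [[1.315, 0.324, -0.706], [1.519, 0.351, -0.428]]
top amber [109 210  23  36 241] [0.535 0.358 0.088] [[0.509, 0.352, 0.075], [0.566, 0.376, 0.094]]
top amber [116 302  42  48 617] [0.358 0.355 0.024] [[0.318, 0.325, 0.016], [0.397, 0.388, 0.027]]
[ 0.21805905 -0.5046468   0.23563322] [-3.14038061e+00 -1.38096077e-04  4.07841217e-01] 0.1 0.08548594058684642
```

View pics/a.png

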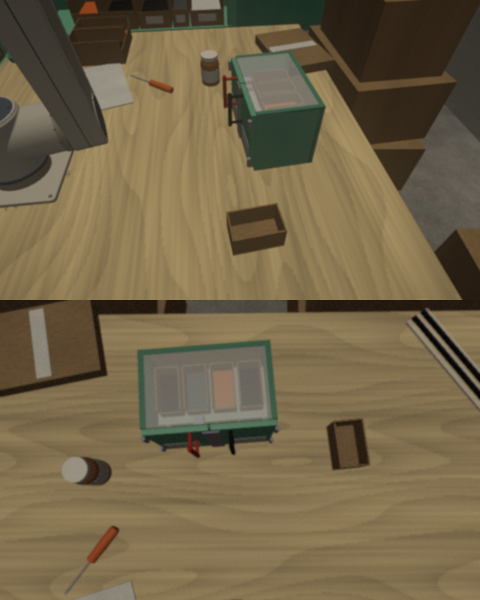

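The picture shows the cabinet facing the robot, slightly yawed, with the red bar at about (193,443) and the black bar at (232,440) in the shown top view. The jar is at (85,470), to the left of the cabinet. Next I'll measure the yaw and the bars.

```bash
python3 - <<'E'
from h import *
c=dict(np.load("top.npz")); w=cloud(c); 
hsv=cv2.cvtColor(c["color"],cv2.COLOR_RGB2HSV);H,S,V=cv2.split(hsv)
g=(H>55)&(H<90)&(S>40)&(w[...,2]>.19)&(w[...,2]<.21)&(w[...,0]>.5)
r=cv2.minAreaRect(w[g][:,:2].astype(np.float32)); print(r, cv2.boxPoints(r).round(3).tolist())
bar=(w[...,2]>.185)&(w[...,2]<.21)&(w[...,0]>.5)&(w[...,0]<.66)&(w[...,1]<.25)&(w[...,1]>-.12)&~g
k,l,st,ce=cv2.connectedComponentsWithStats(bar.astype(np.uint8))
for i in range(1,k):
    if st[i,4]>8: p=w[l==i]; print(st[i],np.median(p,0).round(3),p.min(0).round(3),p.max(0).round(3))
j=(w[...,2]>.1)&(w[...,2]<.13)&(w[...,1]>.3)&(w[...,0]<.6)&(w[...,0]>.45)
print("jar",cv2.minEnclosingCircle(w[j][:,:2].astype(np.float32)),w[j].mean(0))
cv2.imwrite("pics/b.png",cv2.resize(c["color"][50:230,170:390,::-1],None,fx=3.3,fy=3.3))
E
```

```text
((0.6894443035125732, 0.07394976913928986), (0.20541907846927643, 0.2772200405597687), 4.0388665199279785) [[0.5770000219345093, 0.20499999821186066], [0.597000002861023, -0.07199999690055847], [0.8019999861717224, -0.05700000002980232], [0.7820000052452087, 0.21899999678134918]]
[ 193  140  170   32 4019] [0.641 0.086 0.2  ] [ 0.615 -0.059  0.195] [0.66  0.2   0.203]
[366 140   8  33  59] [ 0.628 -0.069  0.198] [ 0.613 -0.077  0.185] [ 0.66  -0.066  0.203]
[186 153   4  28  29] [0.62  0.208 0.201] [0.601 0.204 0.194] [0.642 0.209 0.203]
[300 173  13  26 136] [0.59  0.024 0.192] [0.573 0.018 0.186] [0.613 0.036 0.201]
[261 174  32   5  94] [0.607 0.068 0.194] [0.604 0.048 0.185] [0.611 0.097 0.197]
[246 176  12  27 160] [0.586 0.107 0.192] [0.567 0.102 0.187] [0.607 0.12  0.202]
[234 178  10   1  10] [0.606 0.131 0.187] [0.605 0.125 0.185] [0.606 0.138 0.189]
[189 182   4   6  12] [0.596 0.205 0.185] [0.592 0.204 0.185] [0.6   0.208 0.186]
jar ((0.5402875542640686, 0.38490745425224304), 0.030441924929618835) [0.53934294 0.38183181 0.11392856]
```

View pics/b.png

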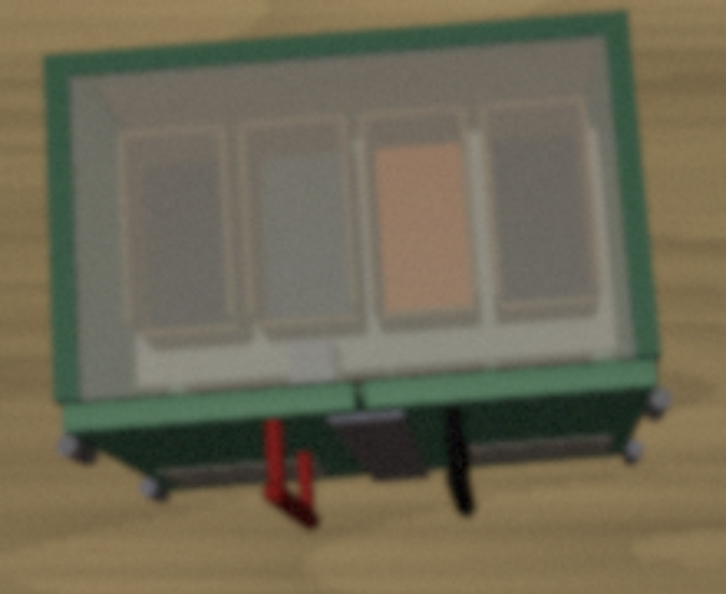

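The crop shows the red bar's top at about (275,490) and the black bar's at (460,495), with the strip between them at (375,440). I estimate the cabinet origin at (0.623, 0.069) with a yaw of +4.1°. That puts the red bar at (0.571, 0.107) and the black bar at (0.577, 0.024). The left hinge is at (0.599, 0.206) and the right hinge at (0.619, -0.070).

Request:
step_arm(
  steps=[
    [[0,0,4,0,0,7],[4,7,6.4,0,0,14],[8,14,6.4,0,0,21],[10,17,6.4,0,0,28],[12,21,6.4,0,0,35],[14,24,6.4,0,0,42],[16,28,6.4,0,0,49],[18,31,6.4,0,0,56],[20,35,6.4,0,0,63],[22,38,6.4,0,0,70],[24,42,6.4,0,0,77],[26,45,6.4,0,0,84],[28,49,6.4,0,0,91],[30,52,6.4,0,0,98],[32,55,6.4,0,0,105],[33,57,6.4,0,0,112],[34,59,6.4,0,0,119],[35,61,6.4,0,0,126],[35.3,61.2,6.4,0,0,133],[35.3,61.2,6.4,0,0,140]],
  ],
  claw=-1,
)

```text
clock: 1.77
tool_pos: [0.5719, 0.1096, 0.2987]
tcp_rot: [-3.141, -0.002, 2.861]
force: [-0.4, -0.8, 0.1]
gripper_width: 0.0853
finger_force: 0.0
```

```bash
python3 - <<'E'
from h import *
s=manip.observe(); print(s)
E
```

```text
{'clock': 1.7667, 'joints': array([4.51378104e-02, 3.08853606e-01, 2.49627201e-01, 1.51363774e+00,
       1.41408258e-04, 3.25901387e-01]), 'qvel': array([-3.81340538e-02, -2.78074044e-02, -2.48660340e-02, -8.83437961e-04,
       -7.83886336e-03, -1.47243295e+00]), 'tau': array([  2.33709477, -58.62533569,  35.86203218,  -0.08103731,
         0.19076725,   2.69193292]), 'tool_pos': array([0.57188   , 0.10955721, 0.29871114]), 'tcp_rot': array([-3.14106458e+00, -2.00425019e-03,  2.86082840e+00]), 'force': array([-0.42513554, -0.79048099,  0.06466488]), 'moment': array([-0.03463155,  0.08125423,  0.0096141 ]), 'finger_force': 0.0, 'gripper_width': 0.08532589816622181}
```

Request:
step_arm(
  steps=[
    [[0,0,0,0,0,7],[0,0,0,0,0,14],[0,0,0,0,0,20.7],[0,0,-2,0,0,20.7],[0,0,-4,0,0,20.7],[0,0,-6,0,0,20.7],[0,0,-8,0,0,20.7],[0,0,-10,0,0,20.7],[0,0,-11.5,0,0,20.7],[0,0,-12.6,0,0,20.7],[0,0,-12.6,0,0,20.7],[0,0,-12.6,0,0,20.7]],
  ],
)

```text
clock: 2.77
tool_pos: [0.5708, 0.1071, 0.1738]
tcp_rot: [3.142, -0.002, -3.071]
force: [-0.1, 0.8, -0.4]
gripper_width: 0.0855
finger_force: 0.0
```

```bash
python3 - <<'E'
from h import *
c=manip.capture("wrist"); t=manip.capture("top")
cv2.imwrite("pics/c.png",np.hstack([cv2.resize(c["color"][:,:,::-1],(480,300)),cv2.resize(t["color"][110:250,200:350,::-1],(320,300))]))
E
```

```text
(no output)
```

View pics/c.png

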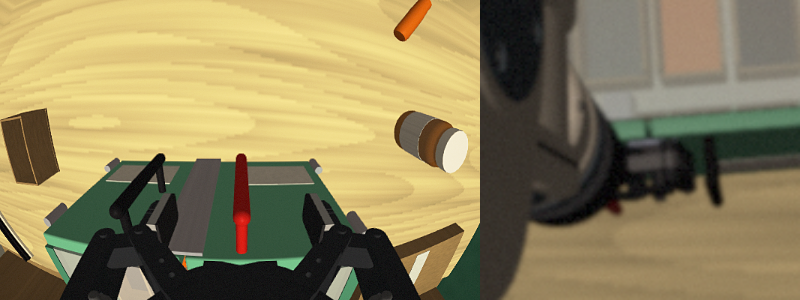

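The wrist view shows the red bar at (241,215), centred between the open fingers at (165,220) and (313,220). I'll close on it.

Request:
step_arm(
  steps=[
    [[0,0,0,0,0,0],[0,0,0,0,0,0],[0,0,0,0,0,0],[0,0,0,0,0,0],[0,0,0,0,0,0],[0,0,0,0,0,0],[0,0,0,0,0,0],[0,0,0,0,0,0],[0,0,0,0,0,0],[0,0,0,0,0,0]],
  ],
  claw=1,
)

```text
clock: 3.7
tool_pos: [0.5711, 0.108, 0.1745]
tcp_rot: [3.14, 0.0, -3.07]
force: [-0.9, 5.4, 3.4]
gripper_width: 0.0084
finger_force: 58.5
```

```bash
python3 - <<'E'
import numpy as np
def arc(b,h,angs,sg):
    v=np.array(b)-h
    for a in angs:
        t=sg*np.radians(a);p=np.array([v[0]*np.cos(t)-v[1]*np.sin(t),v[0]*np.sin(t)+v[1]*np.cos(t)])
        print(a,((p-v)*100).round(2).tolist())
A=[1.5,3,4.5,6,8,10,13,16,19,22,25,28,32,36,40,44,48,52,56,60,64,68,72,76,80,84,88,92,96]
arc((.571,.107),np.array((.5986,.2056)),A,-1)
arc((.5765,.0236),np.array((.6186,-.0696)),A,1)
E
```

```text
1.5 [-0.26, 0.08]
3 [-0.51, 0.16]
4.5 [-0.77, 0.25]
6 [-1.02, 0.34]
8 [-1.35, 0.48]
10 [-1.67, 0.63]
13 [-2.15, 0.87]
16 [-2.61, 1.14]
19 [-3.06, 1.44]
22 [-3.49, 1.75]
25 [-3.91, 2.09]
28 [-4.31, 2.45]
32 [-4.81, 2.96]
36 [-5.27, 3.51]
40 [-5.69, 4.08]
44 [-6.07, 4.68]
48 [-6.41, 5.31]
52 [-6.71, 5.96]
56 [-6.96, 6.63]
60 [-7.16, 7.32]
64 [-7.31, 8.02]
68 [-7.42, 8.73]
72 [-7.47, 9.44]
76 [-7.47, 10.15]
80 [-7.43, 10.87]
84 [-7.33, 11.57]
88 [-7.19, 12.27]
92 [-7.0, 12.96]
96 [-6.76, 13.64]
1.5 [-0.24, -0.11]
3 [-0.48, -0.23]
4.5 [-0.72, -0.36]
6 [-0.95, -0.49]
8 [-1.26, -0.68]
10 [-1.55, -0.87]
13 [-1.99, -1.19]
16 [-2.41, -1.52]
19 [-2.8, -1.88]
22 [-3.18, -2.26]
25 [-3.54, -2.65]
28 [-3.88, -3.07]
32 [-4.3, -3.65]
36 [-4.67, -4.25]
40 [-5.01, -4.89]
44 [-5.29, -5.54]
48 [-5.53, -6.21]
52 [-5.73, -6.9]
56 [-5.87, -7.6]
60 [-5.97, -8.31]
64 [-6.01, -9.02]
68 [-6.01, -9.73]
72 [-5.95, -10.44]
76 [-5.85, -11.15]
80 [-5.7, -11.85]
84 [-5.5, -12.53]
88 [-5.25, -13.2]
92 [-4.96, -13.85]
96 [-4.62, -14.48]
```

Request:
step_arm(
  steps=[
    [[-0.26,0.08,0,0,0,-1.5],[-0.5,0.16,0,0,0,-3],[-0.77,0.25,0,0,0,-4.5],[-1.0,0.34,0,0,0,-6],[-1.35,0.48,0,0,0,-8],[-1.67,0.63,0,0,0,-10],[-2.15,0.87,0,0,0,-13],[-2.6,1.14,0,0,0,-16],[-3.06,1.44,0,0,0,-19],[-3.5,1.75,0,0,0,-22],[-3.9,2.1,0,0,0,-25],[-4.3,2.45,0,0,0,-28],[-4.3,2.45,0,0,0,-28],[-4.3,2.45,0,0,0,-28]],
  ],
)

```text
clock: 4.87
tool_pos: [0.5285, 0.1322, 0.1745]
tcp_rot: [3.14, 0.001, 2.725]
force: [2.5, 4.0, 0.9]
gripper_width: 0.009
finger_force: 59.0
```

Request:
step_arm(
  steps=[
    [[-0.5,0.5,0,0,0,-4],[-0.96,1.06,0,0,0,-8],[-1.38,1.63,0,0,0,-12],[-1.76,2.23,0,0,0,-16],[-2.1,2.86,0,0,0,-20],[-2.4,3.5,0,0,0,-24],[-2.65,4.18,0,0,0,-28],[-2.85,4.87,0,0,0,-32],[-3.0,5.57,0,0,0,-36],[-3.1,6.28,0,0,0,-40],[-3.16,7.0,0,0,0,-44],[-3.16,7.7,0,0,0,-48],[-3.12,8.42,0,0,0,-52],[-3.02,9.12,0,0,0,-56],[-2.88,9.82,0,0,0,-60],[-2.7,10.5,0,0,0,-64],[-2.45,11.2,0,0,0,-68],[-2.45,11.2,0,0,0,-68],[-2.45,11.2,0,0,0,-68],[-2.45,11.2,0,0,0,-68]],
  ],
)

```text
clock: 6.53
tool_pos: [0.5037, 0.2434, 0.1744]
tcp_rot: [3.141, -0.0, 1.54]
force: [0.7, 1.5, 4.2]
gripper_width: 0.0089
finger_force: 59.5
```

Request:
step_arm(
  steps=[
    [[0,0,0,0,0,0],[0,0,0,0,0,0],[0,0,0,0,0,0],[0,0,0,0,0,0],[0,0,0,0,0,0],[0,0,0,0,0,0],[0,0,0,0,0,0],[0,0,0,0,0,0],[0,0,2,0,0,0],[0,0,4,0,0,0],[0,0,6.5,0,0,0],[0,0,9,0,0,0],[0,0,11,0,0,0],[0,0,12.6,0,0,0],[0,0,12.6,0,0,0]],
  ],
  claw=-1,
)

```text
clock: 7.78
tool_pos: [0.5044, 0.2439, 0.3036]
tcp_rot: [3.137, -0.002, 1.537]
force: [-0.1, -0.3, 0.4]
gripper_width: 0.0852
finger_force: 0.0
```

```bash
python3 - <<'E'
from h import *
t=manip.capture("top");s=manip.capture("scene")
cv2.imwrite("pics/d.png",np.hstack([cv2.resize(s["color"][20:260,180:480,::-1],(400,320)),cv2.resize(t["color"][50:290,90:390,::-1],(400,320))]))
print(manip.observe()["joints"])
E
```

```text
[3.00579889e-01 2.65842547e-01 1.92737067e-01 1.49688681e+00
 1.51872081e-05 1.90503557e+00]
```

View pics/d.png

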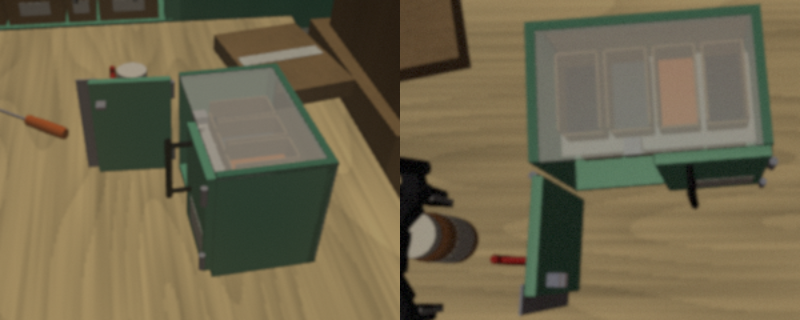

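Left leaf stands wide open at (555,235), the right one is still shut with its bar at (692,185), and the jar is untouched. Next is the black bar.

Request:
step_arm(
  steps=[
    [[0,-2,0,0,0,7],[1,-4,0,0,0,14],[2,-6,0,0,0,21],[3,-8,0,0,0,28],[3.5,-10,0,0,0,35],[4,-12,0,0,0,42],[4.5,-14,0,0,0,49],[5,-16,0,0,0,56],[5.5,-18,0,0,0,63],[6,-20,0,0,0,70],[6.5,-21,0,0,0,77],[7,-22,0,0,0,84],[7.3,-22,0,0,0,91],[7.3,-22,0,0,0,96],[7.3,-22,0,0,0,96],[7.3,-22,0,0,0,96],[7.3,-22,-3,0,0,96],[7.3,-22,-6,0,0,96],[7.3,-22,-6,0,0,96],[7.3,-22,-6,0,0,96]],
  ],
)

```text
clock: 9.55
tool_pos: [0.5757, 0.0239, 0.2393]
tcp_rot: [3.141, -0.003, -3.072]
force: [0.6, 0.7, 1.5]
gripper_width: 0.0857
finger_force: 0.0
```

```bash
python3 - <<'E'
from h import *
c=manip.capture("wrist"); print(manip.observe()["joints"])
cv2.imwrite("pics/e.png",cv2.resize(c["color"][:,:,::-1],(480,300)))
E
```

```text
[-1.04206498e-01  3.04297765e-01  9.81046036e-02  1.36484092e+00
 -4.52023812e-05 -1.73830629e-01]
```

View pics/e.png

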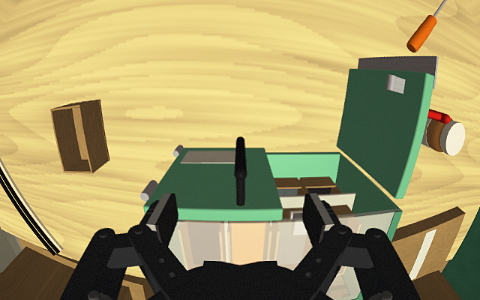

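The black bar at (240,170) is centred between the fingers. I'll descend and close.

Request:
step_arm(
  steps=[
    [[0,0,-2,0,0,0],[0,0,-4,0,0,0],[0,0,-5.5,0,0,0],[0,0,-6.6,0,0,0],[0,0,-6.6,0,0,0],[0,0,-6.6,0,0,0]],
  ],
)

```text
clock: 10.1
tool_pos: [0.5773, 0.0236, 0.1757]
tcp_rot: [-3.141, 0.002, -3.071]
force: [0.6, 0.2, -0.7]
gripper_width: 0.0855
finger_force: 0.0
```

Request:
step_arm(
  steps=[
    [[0,0,0,0,0,0],[0,0,0,0,0,0],[0,0,0,0,0,0],[0,0,0,0,0,0],[0,0,0,0,0,0],[0,0,0,0,0,0],[0,0,0,0,0,0],[0,0,0,0,0,0],[0,0,0,0,0,0],[0,0,0,0,0,0]],
  ],
  claw=1,
)

```text
clock: 10.93
tool_pos: [0.5765, 0.0241, 0.1745]
tcp_rot: [3.141, 0.0, -3.07]
force: [-3.0, 4.1, 4.8]
gripper_width: 0.0089
finger_force: 58.6
```

Request:
step_arm(
  steps=[
    [[-0.24,-0.11,0,0,0,1.5],[-0.5,-0.23,0,0,0,3],[-0.95,-0.5,0,0,0,6],[-1.4,-0.78,0,0,0,9],[-1.84,-1.08,0,0,0,12],[-2.4,-1.52,0,0,0,16],[-2.8,-1.88,0,0,0,19],[-3.18,-2.26,0,0,0,22],[-3.54,-2.65,0,0,0,25],[-3.88,-3.07,0,0,0,28],[-4.3,-3.65,0,0,0,32],[-4.67,-4.25,0,0,0,36],[-5.0,-4.9,0,0,0,40],[-5.3,-5.54,0,0,0,44],[-5.53,-6.2,0,0,0,48],[-5.53,-6.2,0,0,0,48],[-5.53,-6.2,0,0,0,48]],
  ],
)

```text
clock: 12.35
tool_pos: [0.5208, -0.0388, 0.1745]
tcp_rot: [3.141, -0.001, -2.234]
force: [-3.8, 2.0, 6.0]
gripper_width: 0.0089
finger_force: 58.9
```

Request:
step_arm(
  steps=[
    [[-0.2,-0.7,0,0,0,4],[-0.34,-1.4,0,0,0,8],[-0.44,-2.1,0,0,0,12],[-0.48,-2.8,0,0,0,16],[-0.48,-3.5,0,0,0,20],[-0.42,-4.23,0,0,0,24],[-0.32,-4.94,0,0,0,28],[-0.17,-5.64,0,0,0,32],[0.03,-6.32,0,0,0,36],[0.28,-7.0,0,0,0,40],[0.57,-7.64,0,0,0,44],[0.9,-8.27,0,0,0,48],[0.9,-8.27,0,0,0,48],[0.9,-8.27,0,0,0,48],[0.9,-8.27,0,0,0,48]],
  ],
)

```text
clock: 13.6
tool_pos: [0.5306, -0.1215, 0.1745]
tcp_rot: [-3.141, -0.001, -1.396]
force: [-0.1, 0.5, 4.7]
gripper_width: 0.0085
finger_force: 58.9
```

Request:
step_arm(
  steps=[
    [[0,0,0,0,0,0],[0,0,0,0,0,0],[0,0,0,0,0,0],[0,0,0,0,0,0],[0,0,0,0,0,0],[0,0,0,0,0,0],[0,0,0,0,0,0],[0,0,0,0,0,0],[0,0,2,0,0,0],[0,0,4,0,0,0],[0,0,6.5,0,0,0],[0,0,9,0,0,0],[0,0,11,0,0,0],[0,0,12.6,0,0,0],[0,-4,12.6,0,0,0],[0,-8,12.6,0,0,0],[0,-12,12.6,0,0,0],[0,-15,12.6,0,0,0],[0,-15,12.6,0,0,0],[0,-15,12.6,0,0,0]],
  ],
  claw=-1,
)

```text
clock: 15.27
tool_pos: [0.53, -0.2728, 0.2994]
tcp_rot: [3.141, 0.001, -1.398]
force: [-1.0, 1.0, 0.2]
gripper_width: 0.0856
finger_force: 0.0
```

```bash
python3 - <<'E'
from h import *
t=manip.capture("top");s=manip.capture("scene")
cv2.imwrite("pics/f.png",np.hstack([cv2.resize(s["color"][20:260,180:480,::-1],(400,320)),cv2.resize(t["color"][50:290,90:390,::-1],(400,320))]))
E
```

```text
(no output)
```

View pics/f.png

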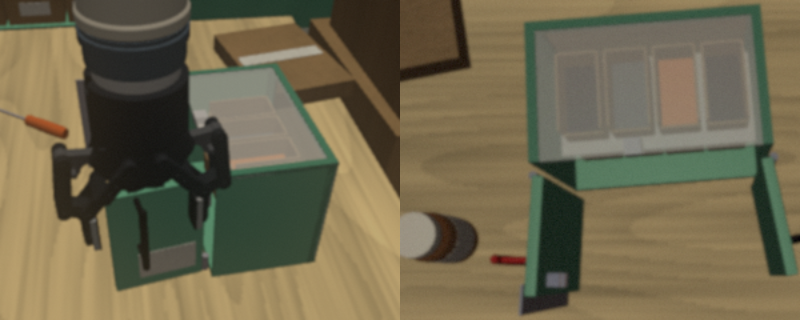

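Both leaves stand wide open, the left at (550,235) and the right at (775,215). The jar at (420,235) is unmoved and the arm is clear.

```bash
python3 -c "
from bench import manip
print(manip.hand_in())"
```

```text
the job is handed in; nothing more can be done
None
```

I opened the latched leaf first and then the lapped one, both to about 96°; the jar looks untouched, and I handed the job in at about 15 s, though no verdict came back.

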